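# Move a freshly printed dial to the drying stand with a flat lifter

### The arm

A 6-joint arm with a two-finger parallel gripper is mounted at the origin on the work surface. World frame = base frame: x ahead of the robot, y to its left, z up, the work surface at z = 0. Lengths are in m, angles in rad, forces in N, time in s.
With the tool pointing down it reaches from about 0.375 to 0.9 m from the base axis. Payload 3.1 kg.
Tool frame: the origin (TCP) lies midway between the tips of the shut fingers; the grasp point (between the pads) lies 19 mm behind it; z points along the fingers, y is the line along which they close (so a half turn about z gives the same grasp; the last joint's range is limited). The gripper opens to 85 mm and grips with 20 to 120 N. Pads are 22 mm wide; open, the fingers measure 114 mm over their backs; the gripper's body (76 mm by 85 mm) begins 54 mm behind the grasp point. The pads swing forward as they close: fully open they stand 13 mm farther back than shut.
Start: joints at [-0.178, 0.527, 1.433, -0, 1.181, -0.178], TCP at [0.625, 0, 0.231] pointing down, gripper open.
Joint ranges: [-3.08, 3.08], [-0.75, 2.2], [0.22, 2.44], [-1.43, 4.57], [0, 2.65], [-2.85, 2.85]. Speed limits (rad/s): [2.79, 2.79, 3.14, 3.14, 3.14, 3.14].

### API

Orientations are given as a unit quaternion [w, x, y, z].
In Python, from workcell import ctrl, eyes, job_done gives the robot as it stands. The module is installed in compiled form; this text tells all that it offers.
- The arm moves only by the tool jog_arm, never from a script. Its argument "deltas" is one flat list of numbers, 7 for each row, row after row: the shift along the tool's x, y, z scaled (see below), then the turn, a rotation vector about the tool's x, y, z scaled (see below), then the opening, from 0 (shut) to 1 (fully open). A call has 1 to 5 rows; each row is the pose to reach, as a shift and turn from the pose commanded when the call began, along the tool's axes at that moment; what a row does not reach only later rows make up. The controller multiplies each number of a shift by 0.12 m and each number of a turn by 0.5 rad. A row lasts 1/12 s, in which the tool goes at most 41.7 mm and 7.16 degrees, less where a joint would pass 70% of its speed; a pose out of reach is approached as far as the arm can. A call with a number of a shift or a turn outside -1 to 1 is refused whole. A call with a gripper value outside its range is refused whole. The fingers move at their own pace and stop on an object; "squeeze" is the grip in N (left out, the last holds). Time passes only in rows, so rows that repeat a pose let the fingers close. It gives the time, the measured TCP pose, the force, the opening and the grip force at its end, in the units of the state.
- ctrl.read_state(): the state, without advancing time (a new reading comes with each control period).
- eyes.grab_frame(name): name is "scene" or "side" or "wrist"; returns the picture (384x512x3 uint8, red, green, blue); there is no depth.
- eyes.camera_info(name): a dict with "fx", "fy", "cx", "cy" (pixels), "world_to_cam" (4x4, takes a point from world to camera coordinates). Camera axes: x right, y up, looking along -z (the intrinsics and any distortion apply to the point x, -y, -z); pixel columns grow to the right and rows downward; lengths in m; the calibration is good to about 2 mm. A picture is of the moment at which its call begins: read the wrist's pose just before it. camera_info takes no time and is no camera call; for the wrist camera it gives the pose at the moment of the call.
- job_done(): hands the job in; it is judged then, once.
Trained networks look in the newest picture that a camera, given by its name, has taken for a name from the list of things; names that differ only in an ending like _2 or _b are one class to them, and where a whole thing is asked for, a point or a joint stands for the part that bears it (a point fixed in the world has none). Each returns a list of dicts, best first, with "score" (0 to 1); they miss things now and then, are a little off and sometimes report something else, mostly with a low value. They report only what shows in the picture. A call takes as long as a camera call. They do not tell look-alikes from the thing itself.
- eyes.cut_out(label, camera): "pixels" (384x512 bool, what is visible of it) and "extent" ([left, top, right, bottom] in pixels, round what is visible of it).
The state is a dict: "time": time; "joints": joint angles; "qd": joint speeds; "joint_efforts": joint torques, N m; "position": TCP position; "ee_rot": TCP orientation; "contact_force": force on the tool from outside, world axes, zero at the start; "torque": the same for the moment, N m; "opening": finger opening in m; "grasp_force": force on a finger pad.
Only numpy, scipy, OpenCV 4.12 (cv2) and the standard library are available. Lean on these libraries where they do the work, as an engineer would, in place of code of your own. Each camera call takes 0.05 s, during which the arm holds its last target. There are 200 camera calls.

### The job

The round white dial on the blue print jig has just been printed, so the gripper must not touch it: pick up the flat lifter by its orange handle, slide the blade in between the jig's two bars under the dial, lift the dial off and, keeping it level, set it down print side up and centred on the two bars of the green drying stand. Then draw the lifter out and lay it flat on the bench, clear of both stands. Leave the other things on the bench where they are.

Things in the scene. Friction and masses are not known exactly. Their poses are not given: they have to be found in the camera images.
- dial: Round white dial with a green cross and black hour marks on top, diameter 130, thickness 5, about 80 g. Lies across the two bars of the blue jig, overhanging them by about 17 on each side, nearly centred on it. Origin: centre of its underside; z up out of the printed face.
- lifter: Flat lifter (spatula), 230 long, 200 g, lying on its blade and rear foot. x axis: handle to blade tip; z up. Origin: below mid-grip, level with the blade's underside, near the centre of mass. Aluminium blade 50 wide, 3 thick, x=40 to 165, z=0 to 3. Orange handle bar 22 wide (y), x=-65 to 40, z=30 to 60. Dark foot 30 square, 31 high, at x=-61 to -31.
- lifter_grip (a point): Grip point: centre of the orange handle, 45 above the lifter's origin, to be gripped from above across y. A slim neck slopes from the handle's front down to the blade at x=60; a dial centred at x=130 sits well on the blade with its edge clear of the neck.
- lifter_tip (a point): Middle of the front edge of the lifter's blade, 165 ahead of its origin.
- jig: Blue print jig, fixed: two parallel blue bars 130 long (its x), 10 wide, tops 34 above the bench, inner faces 76 apart (y=-38 and 38), on a dark base plate 4 thick, 130 x 96. Open at both ends: a blade enters along x between the bars, between plate (z=4) and dial (z=34). Origin: centre of its underside, on the bench; x roughly away from the robot.
- dryer: Green drying stand, fixed to the bench: the same shape and sizes as the jig with green bars, empty. Origin: centre of its underside, on the bench; x along the bars, roughly away from the robot.
- jig_top (a point): Centre of the jig, level with the tops of its bars (34 above the bench).
- dryer_top (a point): Centre of the drying stand, level with the tops of its bars (34 above the bench).
- amber_tape: Bystander: roll of amber tape standing on end between the stands, diameter 60, height 48. Origin: centre of its underside.
- clear_tape: Bystander: roll of pale tape standing on end, diameter 52, height 48. Origin: centre of its underside.
- marker: Bystander: black marker pen with green cap, 135 long, 14 thick, lying. Origin: underside, middle.
- knife: Bystander: black utility knife, 158 long, 22 wide, 17 high, lying. Origin: underside of its handle.
- blank_stack: Bystander: short stack of blank dials, diameter 132, height 66. Origin: centre of its underside.
- ink_jar: Bystander: ink jar with green cap, diameter 54, height 75. Origin: centre of its underside.
Mind the look-alikes: they are no part of the job. Leave any pink or yellow look-alike of the dryer alone.

How it is judged:
On the way:
1. the dial is carried on the lifter, clear of the jig (contact force between lifter and dial above 0.2 N and contact force between dial and jig below 0.05 N and height (world z) of dial above 0.045 m and angle between dial's own z axis and vertical below 0.3 rad), for 0.3 s.
At the end, for the whole second after the job is handed in: The dial lies flat (within 0.06 rad), print up, at rest on both bars of the green stand, its centre within 20 mm of the stand's centre; the lifter lies flat on the bench at rest (within 0.08 rad, underside under 6 mm), touching neither the dial nor either stand (horizontal distance between dial and dryer below 0.02 m and height (world z) of dial between 0.03 and 0.039 m and angle between dial's own z axis and vertical below 0.06 rad and contact force between dial and dryer above 0.2 N and contact force between dial and lifter below 0.05 N and linear speed of each of dial, lifter below 0.02 m/s and height (world z) of lifter below 0.006 m and angle between lifter's own z axis and vertical below 0.08 rad and contact force between lifter and dryer below 0.05 N and contact force between lifter and jig below 0.05 N).
It fails at once if the gripper or arm touched the printed dial (contact force between any of the fingers, the arm and dial above 0.5 N).
It fails at once if the dial was dropped below the bar tops or tipped over 0.4 rad (height (world z) of dial below 0.022 m or angle between dial's own z axis and vertical above 0.4 rad).
It fails at once if another thing on the bench was moved more than 30 mm or knocked over (distance of any of amber_tape, clear_tape, marker, knife, blank_stack, ink_jar from where it was at the start of the episode above 0.03 m or angle between any of amber_tape, clear_tape, marker, knife, blank_stack, ink_jar's own z axis and vertical above 0.5 rad).
It also fails if it takes over 64 s, if anything falls off the work surface, if the arm or the gripper's body presses on something with over 40 N, if the wrist force passes 120 N, or if a joint passes its speed limit or range.

## Working session

There is one attempt and no reset: what is moved stays moved. The work goes in short steps, Python scripts to look and compute and a tool call to move; the robot and the scene stay as the last step left them, time stands still between calls to the robot, and variables do not carry over. Pictures are saved under pics/ and viewed, at most 10 in all, crops included, and the job is handed in when it is done.

Besides the shell and the picture viewer there is one more tool, called after ">>>" as name(argument=value, ...) on one line, values as JSON. jog_arm: Moves the arm, as the interface text tells. Its arguments: {"type":"object","properties":{"deltas":{"type":"array","items":{"type":"number"}},"squeeze":{"type":"number"}},"required":["deltas"]}

```bash
mkdir -p pics
python3 - <<'E'
from workcell import ctrl, eyes
import cv2, numpy as np
s=ctrl.read_state(); print(s['time'],s['position'],s['ee_rot'])
for c in ['scene','side']:
    im=eyes.grab_frame(c); cv2.imwrite(f'pics/{c}0.png',cv2.resize(im[:,:,::-1],(768,576)))
    k=eyes.camera_info(c); print(c,k)
    for n in ['dial','lifter','jig','dryer']:
        for d in eyes.cut_out(n,c)[:3]:
            m=d['pixels']; ys,xs=np.nonzero(m); print(n,round(d['score'],2),d['extent'],xs.mean().round(1),ys.mean().round(1))
E
```

```text
0.0 [6.24285837e-01 1.70144617e-04 2.30337823e-01] [-8.96749970e-04  7.07094007e-01  7.07118715e-01 -6.19384639e-04]
scene {'fx': 408.0877884612514, 'fy': 408.0877884612514, 'cx': 250.43331252955755, 'cy': 187.3494378993209, 'world_to_cam': array([[-0.82118462,  0.5706278 , -0.00630355,  0.5043315 ],
       [-0.34775199, -0.49162713,  0.79835538,  0.16223751],
       [ 0.45246478,  0.65778923,  0.6021536 , -1.58009927],
       [ 0.        ,  0.        ,  0.        ,  1.        ]])}
dial 0.83 [191.7, 165.1, 229.6, 184.7] 209.6 170.6
lifter 0.73 [259.7, 158.3, 310.0, 203.6] 282.2 181.7
lifter 0.64 [361.3, 249.6, 397.6, 276.0] 377.4 263.6
jig 0.64 [189.5, 171.0, 236.7, 191.8] 211.8 182.0
dryer 0.89 [164.6, 222.5, 222.5, 264.7] 190.4 242.2
dryer 0.63 [344.4, 193.1, 401.2, 230.7] 370.1 213.3
dryer 0.6 [243.2, 213.2, 297.9, 260.9] 268.9 239.4
side {'fx': 419.34754698995323, 'fy': 419.34754698995323, 'cx': 263.1508616655067, 'cy': 193.35848211232107, 'world_to_cam': array([[ 0.89749987, -0.44099679,  0.00397697, -0.52906412],
       [ 0.21002122,  0.43532197,  0.87543467, -0.16093624],
       [-0.38779514, -0.78486726,  0.4833201 , -1.1014784 ],
       [ 0.        ,  0.        ,  0.        ,  1.        ]])}
dial 0.73 [292.6, 208.0, 337.4, 236.7] 313.4 221.6
lifter 0.64 [211.4, 196.2, 252.0, 238.8] 234.1 213.6
jig 0.79 [283.5, 218.1, 345.7, 246.9] 308.2 233.3
dryer 0.98 [242.2, 161.8, 285.8, 190.6] 260.7 175.4
dryer 0.82 [144.5, 170.3, 191.1, 196.7] 166.1 182.1
dryer 0.8 [302.5, 161.5, 347.4, 192.5] 323.8 177.8
```

View pics/scene0.png

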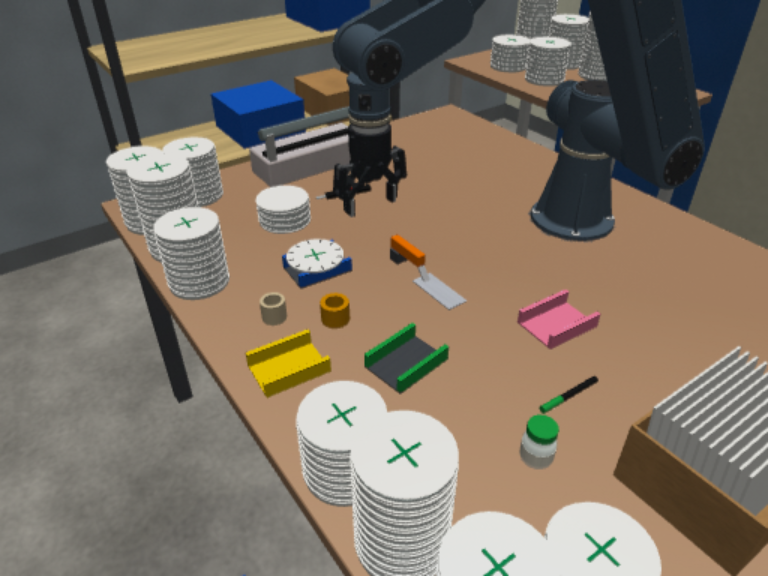

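View pics/side0.png

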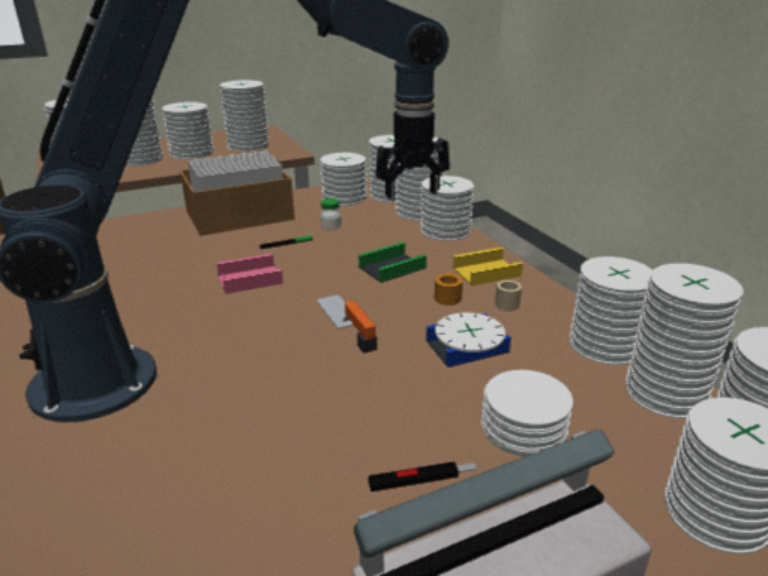

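The scene picture shows three stands: green (405,357), pink (560,320) and yellow (288,362), in 768-wide pixels. The green one fits the dryer description. The dial on the blue jig is at (315,258), and the lifter runs from its handle at (407,250) to its blade at (440,290). I'll fit poses by colour next and check what the wrist camera sees.

```bash
cat > fit.py <<'E'
import numpy as np, cv2
from scipy.optimize import minimize
HUE={'orange':((4,150,110),(13,255,255)),'green':((55,100,40),(85,255,255)),'blue':((105,120,40),(128,255,255))}
def cmask(im,col):
    return cv2.inRange(cv2.cvtColor(im,cv2.COLOR_RGB2HSV),*HUE[col])>0
def proj(k,P):
    c=np.c_[P,np.ones(len(P))]@k['world_to_cam'].T
    return np.c_[k['cx']+k['fx']*c[:,0]/-c[:,2], k['cy']+k['fy']*c[:,1]/c[:,2]]
def ray(k,u,v,z):
    d=np.array([(u-k['cx'])/k['fx'],-(v-k['cy'])/k['fy'],-1]); R=k['world_to_cam'][:3,:3]; t=k['world_to_cam'][:3,3]
    o=-R.T@t; d=R.T@d; return o+d*(z-o[2])/d[2]
def box(x0,x1,y0,y1,z0,z1): return np.array([[x,y,z] for x in(x0,x1) for y in(y0,y1) for z in(z0,z1)])/1000
a=np.linspace(0,2*np.pi,48,endpoint=False)
DISK=np.r_[np.c_[65*np.cos(a),65*np.sin(a),0*a],np.c_[65*np.cos(a),65*np.sin(a),0*a+5]]/1000
STAND=[box(-65,65,-48,-38,4,34),box(-65,65,38,48,4,34)]
HANDLE=[box(-65,40,-11,11,30,60)]; BLADE=[box(40,165,-25,25,0,3)]
def place(P,p,z=0):
    c,s=np.cos(p[2]),np.sin(p[2]); return P@np.array([[c,s,0],[-s,c,0],[0,0,1]])+[p[0],p[1],z]
S=4
def render(k,solids,shape=(384,512)):
    m=np.zeros((shape[0]*S,shape[1]*S),np.uint8)
    for P in solids:
        q=((proj(k,P)+.5)*S-.5); h=cv2.convexHull(np.round(q*16).astype(np.int32))
        cv2.fillConvexPoly(m,h,255,shift=4)
    return cv2.resize(m,shape[::-1],interpolation=cv2.INTER_AREA)/255.
def fit(views,solids,p0,z=0,occ=None):
    # views: list of (cam,mask)
    def f(p):
        e=0
        for k,m in views:
            r=render(k,[place(P,p,z) for P in solids])
            if occ is not None: r=r*(1-render(k,occ))
            e+=1-np.minimum(r,m).sum()/np.maximum(r,m).sum()
        return e/len(views)
    best=None
    for dy in (0,.15,-.15):
        p=np.array(p0)+[0,0,dy]
        for st in (.02,.004):
            r=minimize(f,p,method='Nelder-Mead',options=dict(initial_simplex=np.array([p,p+[st,0,0],p+[0,st,0],p+[0,0,st*6]]),xatol=1e-4,fatol=1e-4,maxiter=150)); p=r.x
        if best is None or r.fun<best.fun: best=r
    return best.x,best.fun
def comp(m,near,maxd=40):
    n,l,st,c=cv2.connectedComponentsWithStats(m.astype(np.uint8))
    out=np.zeros(m.shape,bool)
    for i in range(1,n):
        if st[i,4]>8 and np.hypot(*(c[i]-near))<maxd: out|=l==i
    return out
E
python3 - <<'E'
from workcell import ctrl, eyes
from fit import *
K={};V={};s=ctrl.read_state(); print(s['time'])
for c in ['scene','side','wrist']:
    K[c]=eyes.camera_info(c); V[c]=eyes.grab_frame(c); cv2.imwrite(f'pics/{c}_raw.png',V[c][:,:,::-1])
import pickle; pickle.dump((K,V),open('v0.pkl','wb'))
print(K['wrist'])
g={}
for n,col,(a,b),(c,d),z in [('dryer','green',(405,357),(392,262),.02),('jig','blue',(315,262),(470,340),.02),('handle','orange',(407,250),(361,320),.045)]:
    A=comp(cmask(V['scene'],col),(a/1.5,b/1.5),30); B=comp(cmask(V['side'],col),(c/1.5,d/1.5),30)
    ps=[ray(K[k],*np.argwhere(m).mean(0)[::-1],z) for k,m in(('scene',A),('side',B))]
    print(n,A.sum(),B.sum(),ps[0].round(3),ps[1].round(3)); g[n]=(A,B,(ps[0]+ps[1])/2)
# dial: networks
D=[];
for c in('scene','side'):
    eyes.grab_frame(c); D.append(eyes.cut_out('dial',c)[0]['pixels'])
p=np.mean([ray(K[c],*np.argwhere(m).mean(0)[::-1],.037) for c,m in zip(('scene','side'),D)],0)
dp,e=fit([(K['scene'],D[0]),(K['side'],D[1])],[DISK],[p[0],p[1],0],.034); print('dial',dp,e)
vw=lambda n:[(K['scene'],g[n][0]),(K['side'],g[n][1])]
for y0 in(0,.6,-.6):
    print('dryer',fit(vw('dryer'),STAND,[*g['dryer'][2][:2],y0]))
    print('jig',fit(vw('jig'),STAND,[*g['jig'][2][:2],y0],occ=[place(DISK,dp,.034)]))
h=g['handle'][2][:2]
A=ray(K['scene'],440/1.5,290/1.5,0)[:2]-h; y=np.arctan2(A[1],A[0]); print('yaw0',y)
print('lifter',fit(vw('handle'),HANDLE,[h[0],h[1],y]))
E
```

```text
0.5
{'fx': 311.2532233297511, 'fy': 311.2532233297511, 'cx': 257.53452692160295, 'cy': 185.011839214854, 'world_to_cam': array([[ 9.99999732e-01, -6.41499658e-04,  3.53542446e-04,
        -6.25275054e-01],
       [ 7.18513426e-04,  9.52890397e-01, -3.03313988e-01,
         3.79446351e-02],
       [-1.42311382e-04,  3.03314161e-01,  9.52890602e-01,
        -3.80452155e-01],
       [ 0.00000000e+00,  0.00000000e+00,  0.00000000e+00,
         1.00000000e+00]])}
dryer 709 550 [0.669 0.179 0.02 ] [0.663 0.166 0.02 ]
jig 250 347 [ 0.663 -0.146  0.02 ] [ 0.625 -0.225  0.02 ]
handle 0 162 [nan nan nan] [ 0.482 -0.061  0.045]
dial [ 0.65033532 -0.19085354 -0.16161388] 0.0765907982708211
dryer (array([0.66589186, 0.17411195, 0.15864035]), np.float64(0.10635914402280794))
jig (array([ 0.64841378, -0.18915787, -0.05844699]), np.float64(0.18365603298405403))
dryer (array([0.6658969 , 0.17411211, 0.15851868]), np.float64(0.10635855370452763))
jig (array([ 0.64848409, -0.18905641, -0.0580762 ]), np.float64(0.18376032026275257))
dryer (array([0.66588223, 0.17409306, 0.15670785]), np.float64(0.10640958201620354))
jig (array([ 0.64834444, -0.18916602, -0.05831863]), np.float64(0.18369224520144672))
yaw0 nan
lifter (array([nan, nan, nan]), np.float64(nan))<stdin>:11: RuntimeWarning: Mean of empty slice.
  ret = um.true_divide(
fit.py:23: RuntimeWarning: invalid value encountered in cast
  q=((proj(k,P)+.5)*S-.5); h=cv2.convexHull(np.round(q*16).astype(np.int32))
fit.py:33: RuntimeWarning: invalid value encountered in scalar divide
  e+=1-np.minimum(r,m).sum()/np.maximum(r,m).sum()
```

View pics/wrist_raw.png

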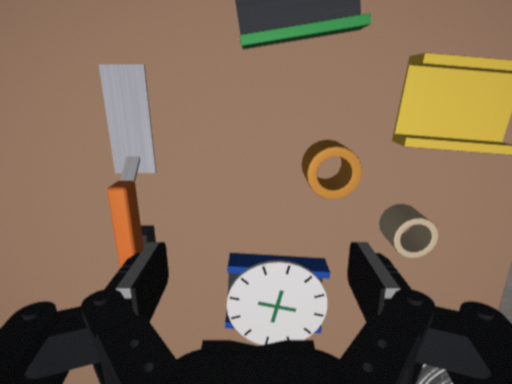

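The wrist view shows the lifter with its blade at (128,118) and handle at (127,220), pointing about +y. The dial on the blue jig is at (277,303), the amber roll at (333,173), the green stand at the top (305,30), and the yellow look-alike at the right. I'll refine the poses with it.

Run:
```python
import pickle
from fit import *
import fit as F
K,V=pickle.load(open('v0.pkl','rb'))
hs=cv2.cvtColor(V['scene'],cv2.COLOR_RGB2HSV); print('scene hsv handle',hs[165:168,268:274].reshape(-1,3)[::4].tolist())
w=cv2.cvtColor(V['wrist'],cv2.COLOR_RGB2HSV)
bl=comp((w[...,1]<60)&(w[...,2]>110),(128,118),30); print(bl.sum())
F.HUE['orange']=((4,150,90),(13,255,255))
A=comp(cmask(V['scene'],'orange'),(271,167),25);B=comp(cmask(V['side'],'orange'),(240,213),25);C=comp(cmask(V['wrist'],'orange'),(125,220),30)
print(A.sum(),B.sum(),C.sum())
b=ray(K['wrist'],*np.argwhere(bl).mean(0)[::-1],.003)
print('blade',b)
q,e=fit([(K['wrist'],bl)],[box(-62,62,-25,25,0,3)],[b[0],b[1],1.62]);print('bladefit',q,e, 'origin',q[:2]-.1025*np.array([np.cos(q[2]),np.sin(q[2])]))
p0=[q[0]-.1025*np.cos(q[2]),q[1]-.1025*np.sin(q[2]),q[2]]
vs=[(K[c],m) for c,m in(('scene',A),('side',B)) if m.sum()>50]
print('handle',fit(vs,HANDLE,p0))
# edges of visible handle in wrist
r=render(K['wrist'],[place(HANDLE[0],p0)]); print('wrist overlap of orange',np.minimum(r,C).sum()/C.sum())
G=[comp(cmask(V['scene'],'green'),(270,238),30),comp(cmask(V['side'],'green'),(261,175),30)]
gw=cmask(V['wrist'],'green'); gw[80:]=0
d,e=fit([(K['scene'],G[0]),(K['side'],G[1])],STAND,[.666,.174,.158]);print('dryer',d,e)
d,e=fit([(K['scene'],G[0]),(K['side'],G[1]),(K['wrist'],gw)],STAND,[.666,.174,.158]);print('dryer3',d,e)
d,e=fit([(K['wrist'],gw)],STAND,[.666,.174,.158]);print('dryerw',d,e)
wm=comp((w[...,1]<50)&(w[...,2]>150),(277,303),30); wm=cv2.morphologyEx(wm.astype(np.uint8),cv2.MORPH_CLOSE,np.ones((25,25)))>0
wm[335:]=0
print('dial w px',wm.sum(), np.argwhere(wm).min(0),np.argwhere(wm).max(0))
dp,e=fit([(K['wrist'],wm)],[DISK],[.65,-.19,0],.034);print('dialw',dp,e)
bw=cmask(V['wrist'],'blue');bw[335:]=0
print('jigw',fit([(K['wrist'],bw)],STAND,[.65,-.19,-.06],occ=[place(DISK,dp,.034)]))
for n,u,v,z in(('pink',560,320,.02),('knife',0,0,0)):
    if u: print(n,ray(K['scene'],u/1.5,v/1.5,z))
print('amber',ray(K['wrist'],333,173,.048),'pink side',ray(K['side'],250/1.5,273/1.5,.02),'knife',ray(K['side'],415/1.5,475/1.5,.01),'clear',ray(K['wrist'],415,237,.048),'marker',ray(K['scene'],570/1.5,395/1.5,.01))
```

```text
scene hsv handle [[14, 255, 105], [15, 255, 224], [14, 255, 108], [14, 255, 103], [14, 255, 131]]
4967
0 266 1469
blade [0.47338462 0.04258977 0.003     ]
bladefit [0.4730899  0.04053963 1.57270897] 0.05503041698666278 origin [ 0.47328595 -0.06196018]
handle (array([ 0.47764095, -0.06261136,  1.49221868]), np.float64(0.181339270506363))
wrist overlap of orange 1.0
dryer [0.66586006 0.1740459  0.15861209] 0.10618179038463155
dryer3 [0.66555007 0.1750989  0.1550272 ] 0.11277695709772835
dryerw [0.66546576 0.17535092 0.15144627] 0.09480243914134545
dial w px 6153 [262 226] [334 327]
dialw [ 0.64992339 -0.1937097  -0.00414931] 0.11081036764086305
jigw (array([ 0.64955648, -0.1879406 , -0.06877697]), np.float64(0.20931833879545336))
pink [0.35242452 0.27241639 0.02      ]
amber [ 0.70726549 -0.01137538  0.048     ] pink side [0.34758186 0.25032867 0.02      ] knife [ 0.40038569 -0.45042038  0.01      ] clear [ 0.80818173 -0.08854981  0.048     ] marker [0.4833934  0.41439406 0.01      ]
```

>>> jog_arm(deltas=[-0.15,-0.3,0.1,0,0,0,1,-0.3,-0.6,0.2,0,0,0,1,-0.5,-0.9,0.3,0,0,0,1,-0.52,-1,0.35,0,0,0,1,-0.52,-1,0.4,0,0,0,1])

```text
time: 1.27
position: [0.5006, -0.0627, 0.1826]
ee_rot: [-0.002, 0.708, 0.706, -0.001]
contact_force: [0.4, 0.4, 0.4]
opening: 0.0856
grasp_force: 0.0
```

>>> jog_arm(deltas=[0,-0.15,0.2,0,0,0,1,0,-0.27,0.4,0,0,0,1,0,-0.27,0.5,0,0,0,1,0,-0.27,0.5,0,0,0,1])

```text
time: 1.6
position: [0.4716, -0.0617, 0.1213]
ee_rot: [-0.002, 0.707, 0.707, -0.001]
contact_force: [0.1, -0.5, -0.3]
opening: 0.0855
grasp_force: 0.0
```

Run:
```python
from workcell import ctrl, eyes
from fit import *
s=ctrl.read_state(); print(s['time'],s['position'],s['joints'])
k=eyes.camera_info('wrist'); im=eyes.grab_frame('wrist'); cv2.imwrite('pics/w1.png',im[:,:,::-1])
w=cv2.cvtColor(im,cv2.COLOR_RGB2HSV)
bl=(w[...,1]<60)&(w[...,2]>110); bl[:5]=bl[:5]
n,l,st,c=cv2.connectedComponentsWithStats(bl.astype(np.uint8)); i=1+st[1:,4].argmax(); print(st[i],c[i]); bl=l==i
q,e=fit([(k,bl)],[box(-62.5,62.5,-25,25,0,3)],[.473,.0405,1.573]);print('bladefit',q,e,'origin',q[:2]-.1025*np.array([np.cos(q[2]),np.sin(q[2])]))
C=cmask(im,'orange');print(C.sum())
```

```text
1.6 [ 0.47157071 -0.06170386  0.12130328] [-3.65819760e-01  5.13044836e-01  1.90152065e+00  3.37736057e-04
  7.31285686e-01 -3.65802765e-01]
[ 227    0   69  144 9102] [260.67292903  68.08503626]
bladefit [0.47389196 0.0386254  1.57349367] 0.03320795688084066 origin [ 0.47416844 -0.06387422]
3937
```

View pics/w1.png

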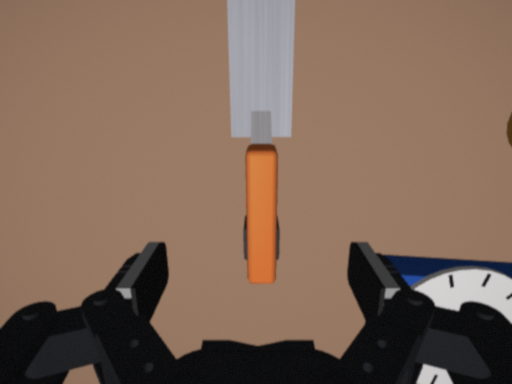

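The picture shows the handle centred at (262,215) between the fingers, with the foot behind it and the blade above. I'll go down and grip.

>>> jog_arm(deltas=[-0.02,0.02,0.2,0,0,0,1,-0.02,0.02,0.4,0,0,0,1,-0.02,0.02,0.6,0,0,0,1,-0.02,0.02,0.77,0,0,0,1,-0.02,0.02,0.77,0,0,0,1])

```text
time: 2.07
position: [0.4758, -0.0647, 0.0289]
ee_rot: [-0.001, 0.707, 0.707, -0.0]
contact_force: [0.2, -0.4, -0.3]
opening: 0.0852
grasp_force: 0.0
```

>>> jog_arm(deltas=[0,0,0,0,0,0,0,0,0,0,0,0,0,0,0,0,0,0,0,0,0,0,0,0,0,0,0,0,0,0,0,0,0,0,0], squeeze=90)

```text
time: 2.48
position: [0.4758, -0.065, 0.0321]
ee_rot: [0.001, 0.707, 0.707, 0.001]
contact_force: [0.9, -0.1, 0.4]
opening: 0.026
grasp_force: 0.0
```

>>> jog_arm(deltas=[0,0,0,0,0,0,0,0,0,0,0,0,0,0,0,0,0,0,0,0,0,0,0,0,0,0,0,0,0,0,0,0,0,0,0])

```text
time: 2.9
position: [0.4756, -0.0649, 0.032]
ee_rot: [0.001, 0.707, 0.707, 0.0]
contact_force: [0.5, 0.4, 6.2]
opening: 0.0206
grasp_force: 87.9
```

>>> jog_arm(deltas=[0,0,-0.15,0,0,0,0,0,0,-0.4,0,0,0,0,0,0,-0.65,0,0,0,0,0,0,-0.83,0,0,0,0,0,0,-0.83,0,0,0,0])

```text
time: 3.32
position: [0.4774, -0.0656, 0.1344]
ee_rot: [0.004, 0.707, 0.707, 0.002]
contact_force: [1.1, -0.4, -1.7]
opening: 0.0205
grasp_force: 88.4
```

>>> jog_arm(deltas=[-0.2,-0.15,0,0,0,0.2,0,-0.4,-0.3,0,0,0,0.4,0,-0.6,-0.45,0,0,0,0.6,0,-0.75,-0.6,0,0,0,0.8,0,-0.9,-0.71,0,0,0,1,0])

```text
time: 3.73
position: [0.3875, -0.1727, 0.1298]
ee_rot: [-0.001, 0.861, 0.508, -0.001]
contact_force: [0.5, 0.6, -1.8]
opening: 0.0205
grasp_force: 88.6
```

>>> jog_arm(deltas=[0,0,0,0,0,0.2,0,0,0,0,0,0,0.4,0,0,0,0,0,0,0.6,0,0,0,0,0,0,0.8,0,0,0,0,0,0,1,0])

```text
time: 4.15
position: [0.389, -0.1724, 0.1298]
ee_rot: [-0.001, 0.96, 0.279, -0.001]
contact_force: [-0.8, 0.6, -2.0]
opening: 0.0206
grasp_force: 88.6
```

>>> jog_arm(deltas=[0,0,0,0,0,0.2,0,0,0,0,0,0,0.4,0,0,0,0,0,0,0.6,0,0,0,0,0,0,0.8,0,0,0,0,0,0,1,0])

```text
time: 4.57
position: [0.3891, -0.1723, 0.1298]
ee_rot: [-0.001, 0.999, 0.033, -0.001]
contact_force: [-0.5, -0.5, -1.9]
opening: 0.0205
grasp_force: 88.6
```

>>> jog_arm(deltas=[0,0,0,0,0,0.15,0,0,0,0,0,0,0.276,0,0,0,0,0,0,0.276,0,0,0,0,0,0,0.276,0,0,0,0,0,0,0.276,0])

```text
time: 4.98
position: [0.3895, -0.1726, 0.1301]
ee_rot: [-0.0, 0.999, -0.033, -0.0]
contact_force: [0.5, 0.3, -2.0]
opening: 0.0207
grasp_force: 88.6
```

Run:
```python
from workcell import ctrl, eyes
from fit import *
from scipy.spatial.transform import Rotation as Ro
s=ctrl.read_state(); print(s['time'],s['position'],s['joints'],s['contact_force'],s['grasp_force'])
print(Ro.from_quat(s['ee_rot'],scalar_first=True).as_matrix().round(4))
k=eyes.camera_info('wrist'); im=eyes.grab_frame('wrist'); cv2.imwrite('pics/w2.png',im[:,:,::-1])
ks=eyes.camera_info('side'); si=eyes.grab_frame('side'); cv2.imwrite('pics/s2.png',cv2.resize(si[120:300,150:400,::-1],None,fx=3,fy=3,interpolation=cv2.INTER_CUBIC))
bw=cmask(im,'blue'); print('blue',bw.sum())
w=cv2.cvtColor(im,cv2.COLOR_RGB2HSV)
```

```text
4.9833 [ 0.3894614  -0.17256337  0.13013709] [-6.80687709e-01  4.49496471e-01  2.01614000e+00 -3.81926449e-05
  6.76907501e-01  9.56051700e-01] [ 0.48701317  0.28871224 -1.97530364] 88.57330441474915
[[ 9.978e-01 -6.590e-02 -8.000e-04]
 [-6.590e-02 -9.978e-01  6.000e-04]
 [-8.000e-04 -5.000e-04 -1.000e+00]]
blue 0
```

View pics/w2.png

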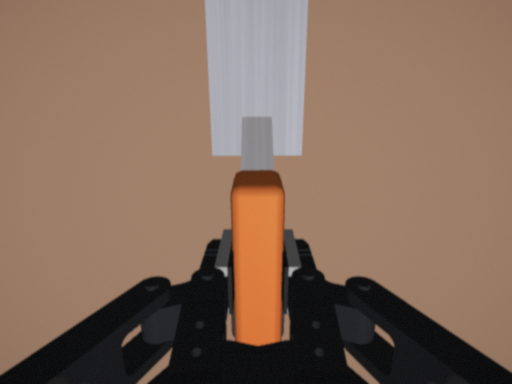

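The picture shows the lifter held straight, with the blade centred at column 257 and its rear edge at row 155. I'll measure any tilt of the lifter in the grip.

```bash
cat > held.py <<'E'
from workcell import ctrl, eyes
from fit import *
from scipy.spatial.transform import Rotation as Ro
from scipy.optimize import minimize
def held():
    s=ctrl.read_state(); T=Ro.from_quat(s['ee_rot'],scalar_first=True); t=np.array(s['position'])
    k=eyes.camera_info('wrist'); im=eyes.grab_frame('wrist'); w=cv2.cvtColor(im,cv2.COLOR_RGB2HSV)
    bl=((w[...,1]<60)&(w[...,2]>110)); n,l,st,c=cv2.connectedComponentsWithStats(bl.astype(np.uint8)); bl=l==1+st[1:,4].argmax()
    bl=cv2.morphologyEx(bl.astype(np.uint8),cv2.MORPH_CLOSE,np.ones((41,1)))>0
    bl[:, :]=bl
    def pose(p): # lifter in tool: x fwd, tool y = -lifter y, tool z = -lifter z
        R=T*Ro.from_euler('x',np.pi)*Ro.from_euler('zyx',[p[3],p[4],p[5]]); return R,t+T.apply(p[:3])
    def f(p):
        R,o=pose(p); r=render(k,[R.apply(BLADE[0])+o]); r[156:]=0; b=bl.copy(); b[156:]=0
        return 1-np.minimum(r,b).sum()/np.maximum(r,b).sum()+ 20*(p[2]-.032)**2
    p=np.array([0,0,.032,0,0,0.])
    for st in(.01,.003):
        sx=np.vstack([p]+[p+np.eye(6)[i]*st*(4 if i>2 else 1) for i in range(6)])
        r=minimize(f,p,method='Nelder-Mead',options=dict(initial_simplex=sx,maxiter=500,xatol=1e-4,fatol=1e-5)); p=r.x
    R,o=pose(p); print('in tool',p.round(4),'err',round(r.fun,4)); print('origin',o.round(4),'x axis',R.apply([1,0,0]).round(4),'y axis',R.apply([0,1,0]).round(4),'tip',(o+R.apply([.165,0,0])).round(4))
if __name__=='__main__': held()
E
python3 held.py
```

```text
in tool [ 0.0004 -0.0016  0.0305  0.0023 -0.0163  0.0256] err 0.0053
origin [ 0.39   -0.1711  0.0998] x axis [ 0.9978 -0.0645  0.0159] y axis [0.0641 0.9976 0.0259] tip [ 0.5547 -0.1817  0.1024]
```

View pics/s2.png

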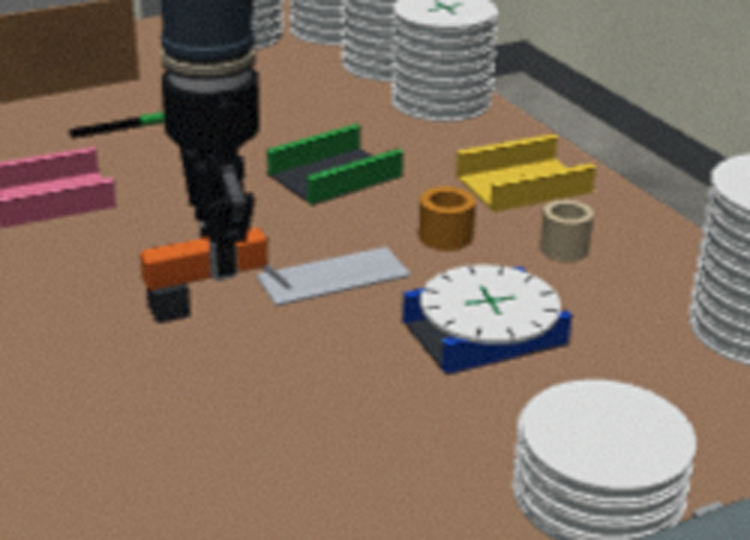

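The side picture shows the blade level and pointed at the gap between the blue bars, with the dial untouched. I'll go down to blade height of about 13 mm and slide in.

>>> jog_arm(deltas=[0,0,0.2,0,0,0,0,0,0,0.4,0,0,0,0,0,0,0.6,0,0,0,0,0,0,0.71,0,0,0,0,0,0,0.71,0,0,0,0])

```text
time: 5.55
position: [0.3887, -0.172, 0.0432]
ee_rot: [-0.001, 0.999, -0.033, -0.002]
contact_force: [-0.4, -0.3, -1.6]
opening: 0.0205
grasp_force: 88.5
```

>>> jog_arm(deltas=[0.1,0,0,0,0,0,0,0.22,0,0,0,0,0,0,0.35,0,0,0,0,0,0,0.48,0,0,0,0,0,0,0.6,0,0,0,0,0,0])

```text
time: 5.97
position: [0.463, -0.178, 0.0464]
ee_rot: [0.0, 0.999, -0.033, 0.001]
contact_force: [-0.8, -0.6, -1.3]
opening: 0.0206
grasp_force: 88.5
```

>>> jog_arm(deltas=[0.12,0,0,0,0,0,0,0.25,0,0,0,0,0,0,0.38,0,0,0,0,0,0,0.48,0,0,0,0,0,0,0.48,0,0,0,0,0,0])

```text
time: 6.38
position: [0.5227, -0.1827, 0.0467]
ee_rot: [0.002, 0.999, -0.033, 0.003]
contact_force: [0.2, -0.6, -1.5]
opening: 0.0205
grasp_force: 88.5
```

Run:
```python
from workcell import ctrl, eyes
from fit import *
s=ctrl.read_state(); print(s['time'],s['position'],s['contact_force'])
out=[]
for c,(x,y) in(('side',(250,180)),('scene',(150,120))):
    im=eyes.grab_frame(c); out.append(cv2.resize(im[y:y+100,x:x+130,::-1],(390,300),interpolation=cv2.INTER_CUBIC))
w=eyes.grab_frame('wrist')[:,:,::-1]
cv2.imwrite('pics/m3.png',np.vstack([np.hstack(out),np.hstack([cv2.resize(w,(400,300)),np.zeros((300,380,3),np.uint8)])]))
```

```text
6.3833 [ 0.52272679 -0.18270642  0.04671276] [ 0.17729116 -0.61809991 -1.5173785 ]
```

View pics/m3.png

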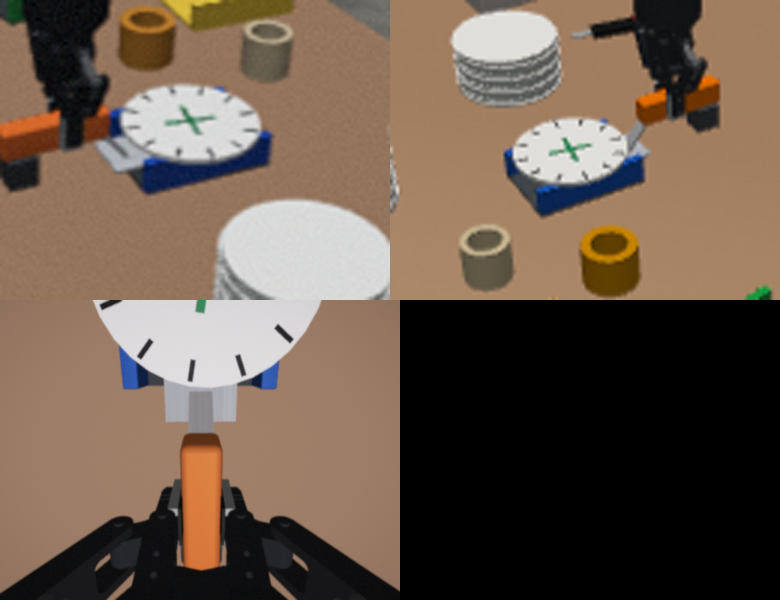

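All views show the blade centred in the gap under the dial, with the dial edge clear of the neck; the dial sits about 4 mm to the right of the blade's midline. I'll lift gently.

>>> jog_arm(deltas=[0,0,-0.04,0,0,0,0,0,0,-0.07,0,0,0,0,0,0,-0.1,0,0,0,0,0,0,-0.13,0,0,0,0,0,0,-0.16,0,0,0,0])

```text
time: 6.95
position: [0.5188, -0.1815, 0.065]
ee_rot: [-0.0, 0.999, -0.034, -0.0]
contact_force: [0.3, 0.1, -1.8]
opening: 0.0206
grasp_force: 88.4
```

>>> jog_arm(deltas=[0,0,-0.04,0,0,0,0,0,0,-0.08,0,0,0,0,0,0,-0.13,0,0,0,0,0,0,-0.19,0,0,0,0,0,0,-0.25,0,0,0,0])

```text
time: 7.37
position: [0.519, -0.1814, 0.0952]
ee_rot: [-0.0, 0.999, -0.034, -0.0]
contact_force: [-0.3, 0.3, -3.2]
opening: 0.0204
grasp_force: 88.4
```

>>> jog_arm(deltas=[0,0,-0.08,0,0,0,0,0,0,-0.16,0,0,0,0,0,0,-0.22,0,0,0,0,0,0,-0.27,0,0,0,0,0,0,-0.27,0,0,0,0])

```text
time: 7.78
position: [0.52, -0.1819, 0.1286]
ee_rot: [0.001, 0.999, -0.034, 0.001]
contact_force: [0.4, 0.2, -2.5]
opening: 0.0208
grasp_force: 88.4
```

```bash
cat > dialfit.py <<'E'
from workcell import ctrl, eyes
from fit import *
from scipy.spatial.transform import Rotation as Ro
def dialfit(name):
    s=ctrl.read_state(); T=Ro.from_quat(s['ee_rot'],scalar_first=True); t=np.array(s['position'])
    print(s['time'],t.round(4),s['contact_force'],T.as_matrix().round(4).tolist(),'j6',s['joints'][5])
    k=eyes.camera_info('wrist'); im=eyes.grab_frame('wrist'); w=cv2.cvtColor(im,cv2.COLOR_RGB2HSV)
    m=((w[...,1]<45)&(w[...,2]>185)).astype(np.uint8)
    m=cv2.morphologyEx(m,cv2.MORPH_OPEN,np.ones((5,5)))
    n,l,st,c=cv2.connectedComponentsWithStats(m); m=(l==1+st[1:,4].argmax()).astype(np.uint8)
    h=cv2.convexHull(np.argwhere(m)[:,::-1].astype(np.int32)); M=np.zeros_like(m); cv2.fillConvexPoly(M,h,1)
    z=t[2]-.032+.003; ax=T.apply([1,0,0]); p0=t+.13*ax
    from scipy.optimize import minimize
    def f(p):
        r=render(k,[DISK+[p[0],p[1],p[2]]]); return 1-np.minimum(r,M).sum()/np.maximum(r,M).sum()+50*(p[2]-z)**2
    r=minimize(f,[p0[0],p0[1],z],method='Nelder-Mead',options=dict(initial_simplex=np.array([p0*[1,1,0]+[0,0,z]]*4)+np.vstack([np.zeros(3),np.eye(3)*.01]),xatol=1e-4,fatol=1e-5))
    rel=T.inv().apply(r.x-t); print('dial',r.x.round(4),r.fun.round(4),'in tool',rel.round(4))
    cv2.imwrite(name,im[:,:,::-1])
if __name__=='__main__':
    import sys; dialfit(sys.argv[1])
E
python3 dialfit.py pics/w4.png
python3 - <<'E'
from workcell import ctrl, eyes
from fit import *
D=[];K=[]
for c in('scene','side'):
    K.append(eyes.camera_info(c)); eyes.grab_frame(c); r=eyes.cut_out('dial',c); print([(round(d['score'],2),[int(v) for v in d['extent']]) for d in r[:2]])
    D.append(r[0]['pixels'])
z=ctrl.read_state()['position'][2]-.029
print(fit(list(zip(K,D)),[DISK],[.65,-.19,0],z),z)
E
```

```text
7.7833 [ 0.52   -0.1819  0.1286] [ 0.40506919  0.19087545 -2.51435267] [[0.9977, -0.0671, 0.0027], [-0.0671, -0.9977, -0.0016], [0.0028, 0.0014, -1.0]] j6 1.0984358866999286
dial [ 0.6507 -0.1922  0.0999] 0.0061 in tool [0.1311 0.0015 0.029 ]
[(0.76, [187, 146, 228, 167])]
[(0.68, [292, 188, 338, 215])]
(array([ 0.65122407, -0.19308616, -0.00318419]), np.float64(0.04893894169433871)) 0.09742508633757307
```

>>> jog_arm(deltas=[0,-0.04,0,0,0,0,0,0,-0.11,0,0,0,0,0,0,-0.21,0,0,0,0,0,0,-0.33,0,0,0,0,0,0,-0.45,0,0,0,0,0])

```text
time: 8.45
position: [0.5224, -0.1257, 0.1267]
ee_rot: [-0.0, 0.999, -0.034, -0.0]
contact_force: [-0.2, -0.5, -2.3]
opening: 0.0211
grasp_force: 88.4
```

>>> jog_arm(deltas=[0,-0.13,0,0,0,0,0,0,-0.26,0,0,0,0,0,0,-0.39,0,0,0,0,0,0,-0.52,0,0,0,0,0,0,-0.65,0,0,0,0,0])

```text
time: 8.87
position: [0.5274, -0.0473, 0.1269]
ee_rot: [-0.0, 0.999, -0.033, -0.0]
contact_force: [-0.4, 0.4, -2.7]
opening: 0.0208
grasp_force: 88.4
```

>>> jog_arm(deltas=[0,-0.13,0,0,0,0,0,0,-0.26,0,0,0,0,0,0,-0.39,0,0,0,0,0,0,-0.52,0,0,0,0,0,0,-0.65,0,0,0,0,0])

```text
time: 9.28
position: [0.5324, 0.0305, 0.1269]
ee_rot: [-0.0, 0.999, -0.033, -0.0]
contact_force: [-0.1, 0.4, -2.6]
opening: 0.0205
grasp_force: 88.4
```

>>> jog_arm(deltas=[0,-0.13,0,0,0,0,0,0,-0.26,0,0,0,0,0,0,-0.39,0,0,0,0,0,0,-0.52,0,0,0,0,0,0,-0.65,0,0,0,0,0])

```text
time: 9.7
position: [0.5374, 0.1083, 0.1268]
ee_rot: [-0.0, 0.999, -0.033, -0.0]
contact_force: [-1.0, -0.2, -2.9]
opening: 0.0209
grasp_force: 88.4
```

>>> jog_arm(deltas=[-0.01,-0.12,0,0,0,0,0,-0.02,-0.22,0,0,0,0,0,-0.04,-0.31,0,0,0,0,0,-0.05,-0.38,0,0,0,0,0,-0.056,-0.42,0,0,0,0,0])

```text
time: 10.12
position: [0.5344, 0.1581, 0.1269]
ee_rot: [-0.0, 0.999, -0.033, -0.0]
contact_force: [-1.0, 0.2, -3.0]
opening: 0.0204
grasp_force: 88.4
```

>>> jog_arm(deltas=[0,0,0,0,0,-0.06,0,0,0,0,0,0,-0.15,0,0,0,0,0,0,-0.25,0,0,0,0,0,0,-0.36,0,0,0,0,0,0,-0.444,0])

```text
time: 10.53
position: [0.535, 0.1564, 0.1269]
ee_rot: [0.0, 0.997, 0.078, -0.0]
contact_force: [-0.6, -0.2, -2.6]
opening: 0.0205
grasp_force: 88.4
```

>>> jog_arm(deltas=[0,0,0,0,0,0,0,0,0,0,0,0,0,0,0,0,0,0,0,0,0])

```text
time: 10.78
position: [0.5351, 0.1565, 0.1269]
ee_rot: [0.0, 0.997, 0.077, -0.0]
contact_force: [-0.3, -0.5, -3.3]
opening: 0.0208
grasp_force: 88.4
```

```bash
python3 dialfit.py pics/w5.png; python3 held.py >/dev/null
python3 - <<'E'
from workcell import ctrl, eyes
from fit import *
D=[];K=[]
for c in('scene','side'):
    k=eyes.camera_info(c); im=eyes.grab_frame(c); r=eyes.cut_out('dial',c); print([(round(d['score'],2),[int(v) for v in d['extent']]) for d in r[:2]])
    K.append(k);D.append(r[0]['pixels'])
z=ctrl.read_state()['position'][2]-.029
print(fit(list(zip(K,D)),[DISK],[.666,.175,0],z),z)
k=eyes.camera_info('wrist');im=eyes.grab_frame('wrist')
cv2.imwrite('pics/w5.png',im[:,:,::-1])
g=cmask(im,'green'); print(g.sum())
E
```

```text
10.7833 [0.5351 0.1565 0.1269] [-0.33441151 -0.52192568 -3.30732079] [[0.9882, 0.153, -0.0], [0.153, -0.9882, -0.0001], [-0.0001, 0.0001, -1.0]] j6 1.501399506831054
dial [0.6651 0.1751 0.0981] 0.0064 in tool [0.1313 0.0015 0.0288]
[(0.92, [248, 204, 293, 237])]
[(0.94, [244, 144, 277, 162])]
(array([0.66494634, 0.17371621, 0.01559985]), np.float64(0.07416685764227371)) 0.09790884359964597
362
```

View pics/w5.png

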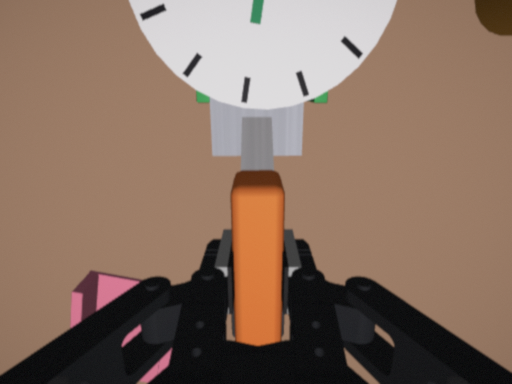

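The picture shows the dial centred over the green stand: the bar ends show evenly at (203,98) and (320,98), and the pink look-alike is at the lower left. I'll lower it.

>>> jog_arm(deltas=[0,0,0.06,0,0,0,0,0,0,0.15,0,0,0,0,0,0,0.25,0,0,0,0,0,0,0.34,0,0,0,0,0,0,0.42,0,0,0,0])

```text
time: 11.55
position: [0.5344, 0.1565, 0.0748]
ee_rot: [0.0, 0.997, 0.077, -0.001]
contact_force: [0.2, -0.5, -2.6]
opening: 0.0204
grasp_force: 88.4
```

>>> jog_arm(deltas=[0,0,0.04,0,0,0,0,0,0,0.07,0,0,0,0,0,0,0.1,0,0,0,0,0,0,0.13,0,0,0,0,0,0,0.16,0,0,0,0])

```text
time: 11.97
position: [0.5358, 0.1567, 0.0575]
ee_rot: [-0.0, 0.997, 0.077, 0.001]
contact_force: [0.4, -0.1, -2.1]
opening: 0.0208
grasp_force: 88.5
```

>>> jog_arm(deltas=[0,0,0.03,0,0,0,0,0,0,0.06,0,0,0,0,0,0,0.09,0,0,0,0,0,0,0.09,0,0,0,0])

```text
time: 12.3
position: [0.5348, 0.1566, 0.0459]
ee_rot: [0.0, 0.997, 0.077, -0.0]
contact_force: [-0.3, -0.2, -0.5]
opening: 0.0205
grasp_force: 88.5
```

Run:
```python
from workcell import ctrl, eyes
from fit import *
s=ctrl.read_state(); print(s['time'],s['position'],s['contact_force'])
out=[];D=[];K=[]
for c,(x,y) in(('side',(200,120)),('scene',(210,180))):
    K.append(eyes.camera_info(c)); im=eyes.grab_frame(c); D.append(eyes.cut_out('dial',c)[0]['pixels']); out.append(cv2.resize(im[y:y+100,x:x+130,::-1],(390,300),interpolation=cv2.INTER_CUBIC))
print(fit(list(zip(K,D)),[DISK],[.666,.175,0],.034))
cv2.imwrite('pics/m6.png',np.hstack(out))
```

```text
12.3 [0.53478633 0.15655656 0.04593217] [-0.34406743 -0.20677571 -0.52818244]
(array([0.66708745, 0.17344558, 0.15443733]), np.float64(0.06473975216565231))
```

View pics/m6.png

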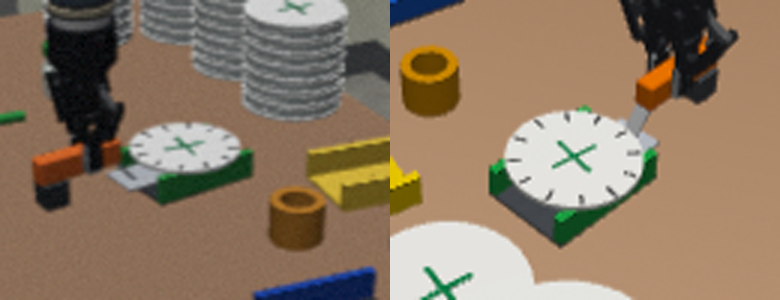

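Both views show the dial flat and centred on the green bars, with the blade free below it. I'll draw the lifter out.

>>> jog_arm(deltas=[-0.06,0,0,0,0,0,0,-0.16,0,0,0,0,0,0,-0.28,0,0,0,0,0,0,-0.4,0,0,0,0,0,0,-0.55,0,0,0,0,0,0])

```text
time: 12.92
position: [0.4698, 0.1464, 0.0469]
ee_rot: [0.0, 0.997, 0.077, 0.001]
contact_force: [0.4, -0.2, -2.4]
opening: 0.0206
grasp_force: 88.5
```

>>> jog_arm(deltas=[-0.15,0,0,0,0,0,0,-0.3,0,0,0,0,0,0,-0.43,0,0,0,0,0,0,-0.53,0,0,0,0,0,0,-0.53,0,0,0,0,0,0])

```text
time: 13.33
position: [0.4025, 0.1364, 0.0467]
ee_rot: [-0.0, 0.997, 0.077, -0.003]
contact_force: [-1.0, -0.5, -1.3]
opening: 0.0207
grasp_force: 88.5
```

>>> jog_arm(deltas=[0,0.15,0,0,0,0,0,0,0.4,0,0,0,0,0,0,0.65,0,0,0,0,0,0,0.9,0,0,0,0,0,0,1,0,0,0,0,0])

```text
time: 13.75
position: [0.4287, 0.0148, 0.0468]
ee_rot: [0.001, 0.997, 0.076, 0.002]
contact_force: [-0.7, -0.0, -1.8]
opening: 0.0206
grasp_force: 88.7
```

>>> jog_arm(deltas=[0,0,0,0,0,0,0,0,0,0,0,0,0,0])

```text
time: 13.92
position: [0.4266, 0.0173, 0.0467]
ee_rot: [0.0, 0.997, 0.076, 0.001]
contact_force: [-0.7, -0.2, -2.8]
opening: 0.0206
grasp_force: 88.7
```

```bash
python3 held.py; python3 -c "
from workcell import ctrl
s=ctrl.read_state();print(s['time'],s['position'],s['contact_force'])"
```

```text
in tool [ 0.0012 -0.0016  0.0291  0.0023  0.0041  0.0022] err 0.0054
origin [0.4276 0.019  0.0176] x axis [ 0.988   0.1542 -0.0027] y axis [-0.1542  0.988   0.0017] tip [0.5906 0.0445 0.0171]
13.9667 [0.42587566 0.01810582 0.04666457] [-0.45998359  0.23946035 -0.93875501]
```

>>> jog_arm(deltas=[0,0,0.04,0,0,0,0,0,0,0.08,0,0,0,0,0,0,0.11,0,0,0,0,0,0,0.12,0,0,0,0,0,0,0.12,0,0,0,0])

```text
time: 14.38
position: [0.4252, 0.0189, 0.0321]
ee_rot: [-0.0, 0.997, 0.078, -0.0]
contact_force: [-0.4, 2.0, 3.2]
opening: 0.0209
grasp_force: 89.4
```

Contact with the bench; I'll open and rise.

>>> jog_arm(deltas=[0,0,0,0,0,0,0.5,0,0,0,0,0,0,0.6,0,0,0,0,0,0,0.8,0,0,0,0,0,0,1,0,0,0,0,0,0,1])

```text
time: 14.8
position: [0.4256, 0.0181, 0.032]
ee_rot: [0.0, 0.997, 0.077, -0.0]
contact_force: [-0.5, 0.0, 0.1]
opening: 0.08
grasp_force: 0.0
```

>>> jog_arm(deltas=[0,0,0,0,0,0,1,0,0,-0.15,0,0,0,1,0,0,-0.35,0,0,0,1,0,0,-0.65,0,0,0,1,0,0,-1,0,0,0,1])

```text
time: 15.22
position: [0.424, 0.0183, 0.1518]
ee_rot: [-0.001, 0.997, 0.077, -0.002]
contact_force: [1.7, -0.6, 0.0]
opening: 0.085
grasp_force: 0.0
```

>>> jog_arm(deltas=[0,0,-0.2,0,0,0,1,0,0,-0.3,0,0,0,1,0,0,-0.3,0,0,0,1,0,0,-0.3,0,0,0,1,0,0,-0.3,0,0,0,1])

```text
time: 15.63
position: [0.4246, 0.0182, 0.1869]
ee_rot: [-0.0, 0.997, 0.077, -0.001]
contact_force: [0.8, -0.7, -0.3]
opening: 0.0855
grasp_force: 0.0
```

Run:
```python
from workcell import ctrl, eyes
from fit import *
s=ctrl.read_state(); print(s['time'],s['position'],s['contact_force'])
out=[];D=[];K=[];G=[]
for c in('side','scene'):
    K.append(eyes.camera_info(c)); im=eyes.grab_frame(c); D.append(eyes.cut_out('dial',c)[0]['pixels']); out.append(im[110:310,130:400,::-1])
for v in range(2): print(fit([(K[v],D[v])],[DISK],[.666,.175,0],.034))
print(fit(list(zip(K,D)),[DISK],[.666,.175,0],.034))
cv2.imwrite('pics/m7.png',cv2.resize(np.hstack(out),(800,296)))
```

```text
15.6333 [0.42460912 0.01822658 0.18686456] [ 0.82585839 -0.68079648 -0.34365577]
(array([0.66684956, 0.17275762, 0.24932731]), np.float64(0.050382852963565594))
(array([ 0.66509429,  0.17463034, -0.08432013]), np.float64(0.027670798608101177))
(array([0.66581278, 0.17406058, 0.26164307]), np.float64(0.04605455372092965))
```

View pics/m7.png

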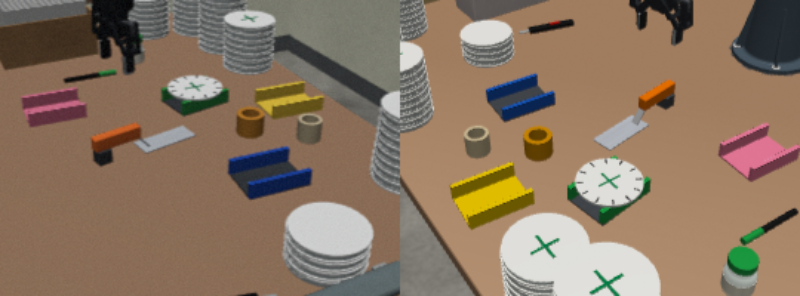

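The picture shows the dial centred on the green stand at (195,92) in the side view and (610,182) in the scene view. The lifter lies flat and clear of both stands, and nothing else has moved. I'll hand it in.

```bash
python3 -c "
from workcell import job_done
print(job_done())"
```

```text
the job is handed in; nothing more can be done
None
```

I handed in the job at about 16 s: by the camera fit, the dial lies print side up within about 1 mm of the green stand's centre, and the lifter lies flat on the bench clear of both stands; the hand-in gave no verdict.

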